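# Dial the cover to the blue compartment and put the top away

## Task

First take the black top from its sloping rest and stand it on its foot on the cork pad, and let go of it. Then turn the round brass cover by its bar until its opening is squarely over the compartment marked by the blue disc. Last, take the top again by its stem and lower it gently through the opening until it stands upright on the compartment floor, let go, and leave everything else on the counter where it is.

Things in the scene. Friction and masses are not known exactly. Their poses are not given: they have to be found in the camera images.
- top_center (a point): Loose black top with gold bands, 0.11 to 0.22 kg, 105 mm long. Point on its axis half-way, 52.5 mm from either end; z axis runs from foot to stem. Flat foot 34 mm across, on which it stands stably; cylindrical body 44 mm in diameter from 14 to 56 mm above the foot; shoulder at 62 mm; wooden stem 18 mm in diameter from 62 to 105 mm. Starts in the rest, stem up and away from the robot, axis 35 deg above level.
- rest: Fixed wooden rest, base 120 x 64 x 10 mm; origin at the centre of its underside, x horizontal towards where the stem rises. Two rails (within 19 mm of its middle line) carry the top's body from below and a stop holds its foot; the foot's centre is at (-40, 0, 30) mm in this frame. The top lifts out upwards; its body's flanks are free for a grasp along the rest's y axis.
- pad_top (a point): Fixed square cork pad 110 x 110 mm, 4 mm thick; this point is the centre of its upper face. Here the top is to be stood upright (its axis within 50 mm of this point).
- drum_axis (a point): Fixed round mahogany box, 236 mm across, rim 65 mm high; point on its vertical axis at rim height. Five equal wedge compartments 72 deg apart, floor 10 mm above the counter, each 61 mm wide at 56 mm from the axis and 26 to 88 mm from the axis. Four have a coloured disc on the rim, 105 mm from the axis, at the compartment's middle; the fifth, roughly under the opening at the start, has none.
- cover (a joint): Angle of the brass cover about the box's vertical axis, rad, positive anticlockwise seen from above; range -3.1 to 3.1, starts within 0.3 of 0, stays where it is left (friction about 0.12 N m). At 0 the opening is over the compartment without a disc.
- opening (a point): On the cover: centre of its opening, 56 mm from the axis, at the cover's upper face (72 mm above the counter). Its x axis points radially outwards through the opening. The cover is a brass disc 184 mm across and 6 mm thick with an opening (slot) 58 mm wide from 26 mm from the axis right out to the edge.
- opening_mark (a point): Turns with the cover: the point 105 mm from the axis, on the middle line of the opening. It is over the disc when the opening is squarely over that disc's compartment.
- cover_bar (a point): Black upright bar fixed across the middle of the cover, for turning it: 70 mm long (along this point's y axis, that is square to the direction of the opening), 12 mm thick (along x), reaching from 78 to 107 mm above the counter. This point is its centre, on the axis, 92 mm up. Its x axis points to the opening.
- mark_blue (a point): Centre of the upper face of the blue disc (22 mm across, fixed on the rim) that marks the wanted compartment; it can be at any of the four marked compartments. The other discs are white, yellow and red.
- spare_center (a point): Another black top like the first, standing on its foot beyond the rest and pad; to be left alone. Point half-way up its axis.
- saucer: Glazed clay saucer 120 mm across, 22 mm high; to be left alone. Origin at the centre of its underside.
- compass: Round brass compass 70 mm across, 15 mm high, lying on the robot's side of the rest and pad; to be left alone. Origin at the centre of its underside.
- gauge: Flat steel spindle gauge 150 mm long, 10 mm high, lying beyond the box; to be left alone. Origin at the centre of its underside.
- blank: Mahogany turning blank 160 x 45 x 45 mm lying to the left of the box; to be left alone. Origin at the centre of its underside.
- varnish: Green tin 68 mm across, 100 mm high, on the far right of the counter; to be left alone. Origin at the centre of its underside.
Things that resemble listed ones, but are neither listed nor needed, are in the scene too. What is shaped like the part that bears drum_axis but green is not meant.

How it is judged (in metres and radians):
On the way, in this order (a step that is already met when the one before it is completed fails the run):
1. the top stands upright on the cork pad, let go (angle between top_center's own z axis and vertical below 0.1 rad and horizontal distance between top_center and pad_top below 0.05 m and height (world z) of top_center below 0.065 m and contact force between the fingers and top below 0.1 N and linear speed of top below 0.03 m/s), for 0.3 s.
2. the cover's opening stands over the blue-marked compartment (horizontal distance between opening_mark and mark_blue below 0.01 m and velocity of joint cover between -0.1 and 0.1 rad/s), for 0.3 s.
At the end, for the whole second after the job is handed in: The opening of the cover is over the blue-marked compartment (its mark within 10 mm of the disc's centre), and the top stands in that compartment on its floor, at rest and let go: upright within 0.15 rad, its centre lower than 69 mm and within 20 mm of the opening's centre (horizontal distance between opening_mark and mark_blue below 0.01 m and angle between top_center's own z axis and vertical below 0.15 rad and height (world z) of top_center below 0.069 m and horizontal distance between top_center and opening below 0.02 m and contact force between the fingers and top below 0.1 N and linear speed of top below 0.03 m/s); the robot touches nothing.
It fails at once if a bystander (other top, saucer, compass, gauge, turning blank or tin) is pushed more than 20 mm (distance of any of spare_center, saucer, compass, gauge, blank, varnish from where it was at the start of the episode above 0.02 m).
It fails at once if the top is dropped into the box instead of being lowered (horizontal distance between top_center and drum_axis below 0.1 m and height (world z) of top_center below 0.12 m and linear speed of top above 0.6 m/s).
It also fails if it takes over 72 s, if anything falls off the work surface, if the arm or the gripper's body presses on something with over 40 N, if the wrist force passes 120 N, or if a joint passes its speed limit or range.

## Robot

A 7-joint arm with a two-finger parallel gripper is mounted at the origin on the work surface. World frame = base frame: x ahead of the robot, y to its left, z up, the work surface at z = 0. Lengths are in m, angles in degrees, forces in N, time in s.
With the tool pointing down it reaches from about 0.35 to 0.775 m from the base axis. Payload 3.1 kg.
Tool frame: the origin (TCP) lies on the centre line of the jaws, within the pads' length; the fingertips stand 17 mm ahead of it and the grasp point (between the pads) lies 2 mm behind it (robot.tip_reach is the distance from the TCP to the fingertips, in m); z points along the fingers, y is the direction in which the jaws open and shut (so a half turn about z gives the same grasp; the last joint's range is limited). The gripper opens to 85 mm and grips with 20 to 120 N. Pads are 22 mm wide; open, the fingers measure 114 mm over their backs; the gripper's body (76 mm by 85 mm) begins 54 mm behind the grasp point. The pads swing forward as they close: fully open they stand 13 mm farther back than shut.
Start: joints at [-69.54, 17.813, 0.802, 86.603, -0.252, 75.585, -1.558], TCP at [0.214, 0.507, 0.227] pointing down, gripper open.
Joint ranges: [-154.91, 154.91], [-16.99, 109.72], [-72.82, 74.43], [7.12, 147.25], [-82.49, 262.49], [11.32, 116.49], [-174.64, 174.64]. Speed limits (degrees/s): [159.86, 159.86, 180, 180, 180, 180, 180].

## Interface

Orientations are given as [roll, pitch, yaw] about the fixed x, y, z axes, in that order (R = Rz(yaw) Ry(pitch) Rx(roll)).
In Python, from station import robot, fingers, vision, workorder, recognise gives the robot as it stands. Calls block until the motion is done:
- robot.move_to(position, orientation): joint-space move of the TCP to a pose.
- robot.line_to(position, orientation=None, velocity=0.15, f_stop=None): straight line of the TCP; orientation=None keeps the orientation; velocity is the mean speed in m/s. With f_stop (N) it stops when the force on the tool has changed by that much, and returns True; else False.
- robot.move_j(angles): joint-space move.
- fingers.gripper_to(opening, force=None): opening from 0.0 (shut) to 1.0 (fully open); force is the grip in N (None keeps the last); returns when the fingers have stopped.
- robot.pause(seconds).
- robot.inverse_kinematics(position, orientation): joint angles nearest the present ones, or None.
- vision.grab_frame(name): name is "scene" or "side" or "wrist"; returns the picture (400x640x3 uint8, red, green, blue); there is no depth.
- vision.calibration(name): a dict with "mtx" (3x3 intrinsics, pixels), "extrinsics" (4x4, takes a point from world to camera coordinates); the wrist camera has in their place "T_tool_cam" (4x4, takes a point from camera to tool coordinates, whose origin is the TCP and whose axes are the flange's). Camera axes: x right, y up, looking along -z (the intrinsics and any distortion apply to the point x, -y, -z); pixel columns grow to the right and rows downward; lengths in m; the calibration is good to about 2 mm. The wrist camera is an equidistant fisheye: a pixel r from the principal point sees the ray r / f radians off the axis. A picture is of the moment at which its call begins: read the wrist's pose just before it. calibration takes no time and is no camera call.
A pose or a line that the arm cannot do raises robot.PlanningError and nothing moves.
- workorder.close_job(): hands the job in, once; it reports no verdict.
Trained networks look in the newest picture that a camera, given by its name, has taken for a name from the list of things; names that differ only in an ending like _2 or _b are one class to them, and where a whole thing is asked for, a point or a joint stands for the part that bears it (a point fixed in the world has none). Each returns a list of dicts, best first, with "p" (0 to 1); they miss things now and then, are a little off and sometimes report something else, mostly with a low value. They report only what shows in the picture. A call takes as long as a camera call. They do not tell look-alikes from the thing itself.
- recognise(label, camera): "rect" ([centre column, centre row, width, height] in pixels, round what is visible of it).
Readings, each from a call of its own:
- robot.current_time_s(): time.
- robot.current_joint_positions(): joint angles.
- robot.current_dq(): joint speeds.
- robot.current_joint_torque(): joint torques, N m.
- robot.current_tool_pos(): TCP position.
- robot.current_eef_rot(): TCP orientation.
- robot.current_contact_force(): force on the tool from outside, world axes, zero at the start.
- robot.current_torque(): the same for the moment, N m.
- robot.current_finger_gap(): opening from 0.0 (shut) to 1.0 (fully open).
Only numpy, scipy, OpenCV 4.12 (cv2) and the standard library are available. Lean on these libraries where they do the work, as an engineer would, in place of code of your own. Each camera call takes 0.05 s, during which the arm holds its last target.

## Working session

There is one attempt and no reset: what is moved stays moved. The work goes in short steps, each a Python script; the robot and the scene stay as the last script left them, time stands still between calls to the robot, and variables do not carry over. Pictures are saved under pics/ and viewed, and the job is handed in when it is done.

```bash
ls; mkdir -p pics
python3 - <<'E'
from station import robot, fingers, vision, workorder, recognise
import cv2,numpy as np
print(robot.current_time_s(),robot.current_tool_pos(),robot.current_eef_rot(),robot.tip_reach)
for n in ("scene","side","wrist"):
    im=vision.grab_frame(n); cv2.imwrite(f"pics/{n}0.png",im[:,:,::-1])
    c=vision.calibration(n); print(n,{k:np.round(v,4).tolist() if not isinstance(v,str) else v for k,v in c.items()})
E
```

```text
pics
0.0 [0.2132503  0.50616541 0.22571633] [-1.79864696e+02  4.20231045e-03  1.57157446e+02] 0.017
scene {'mtx': [[465.8703, 0.0, 322.6764], [0.0, 465.8703, 197.7267], [0.0, 0.0, 1.0]], 'extrinsics': [[0.5076, 0.8615, -0.0124, -0.2641], [-0.7164, 0.43, 0.5494, 0.3126], [0.4786, -0.2699, 0.8355, -1.6957], [0.0, 0.0, 0.0, 1.0]]}
side {'mtx': [[457.1332, 0.0, 319.8055], [0.0, 457.1332, 194.0068], [0.0, 0.0, 1.0]], 'extrinsics': [[0.9391, -0.3434, -0.0137, -0.4549], [0.2202, 0.5708, 0.791, -0.199], [-0.2638, -0.7459, 0.6116, -1.3083], [0.0, 0.0, 0.0, 1.0]]}
wrist {'mtx': [[309.7069, 0.0, 325.2395], [0.0, 309.7069, 194.5135], [0.0, 0.0, 1.0]], 'T_tool_cam': [[-0.0014, 0.9635, 0.2676, 0.069], [1.0, 0.0016, -0.0004, -0.001], [-0.0008, 0.2676, -0.9635, -0.1465], [0.0, 0.0, 0.0, 1.0]]}
```

View pics/scene0.png

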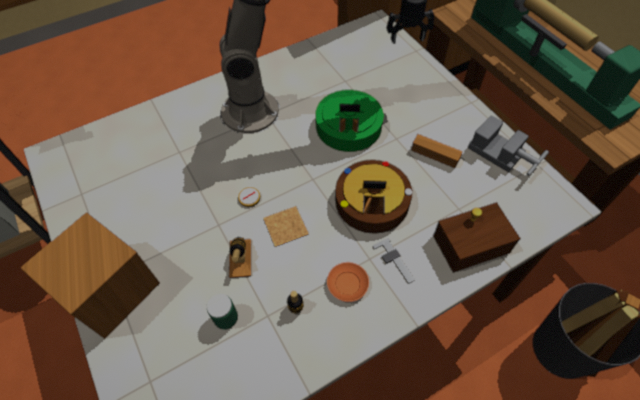

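View pics/side0.png

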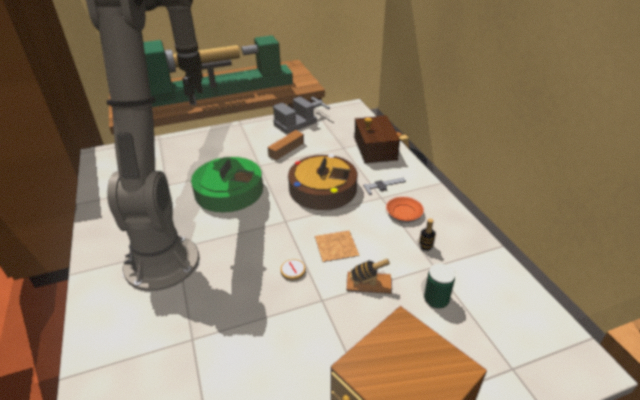

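View pics/wrist0.png

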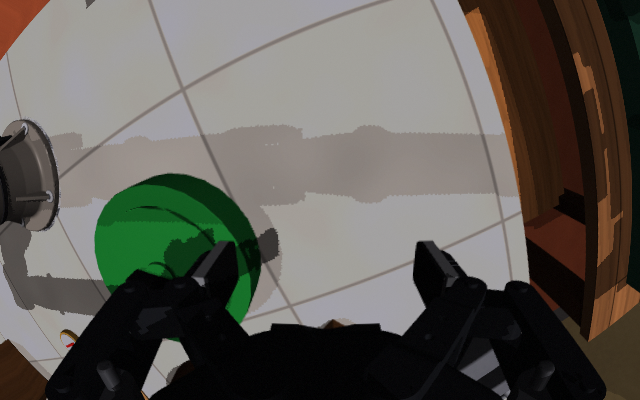

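```bash
cat > h.py <<'E'
from station import robot, fingers, vision, workorder, recognise
import cv2,numpy as np
from scipy.spatial.transform import Rotation as R
F=np.diag([1,-1,-1.])
def cam(n,pose=None):
    c=vision.calibration(n);K=np.array(c["mtx"])
    if n=="wrist":
        T=np.array(c["T_tool_cam"]); p,r=pose
        Rt=R.from_euler("xyz",r,degrees=True).as_matrix()
        Rwc=Rt@T[:3,:3]; o=Rt@T[:3,3]+np.array(p)
    else:
        E=np.array(c["extrinsics"]);Rwc=E[:3,:3].T;o=-Rwc@E[:3,3]
    return K,Rwc,o
def pose(): return np.array(robot.current_tool_pos()),np.array(robot.current_eef_rot())
def ray(n,u,v,ps=None):
    K,Rwc,o=cam(n,ps); x=(u-K[0,2])/K[0,0];y=(v-K[1,2])/K[1,1]
    if n=="wrist":
        t=np.hypot(x,y); s=np.sin(t)/t if t>1e-9 else 1
        d=np.array([x*s,y*s,np.cos(t)])
    else: d=np.array([x,y,1.])
    return o,Rwc@(F@d)
def onz(n,u,v,z,ps=None):
    o,d=ray(n,u,v,ps); return o+d*(z-o[2])/d[2]
def proj(n,P,ps=None):
    K,Rwc,o=cam(n,ps); q=F@(Rwc.T@(np.array(P)-o))
    if n=="wrist":
        r=np.hypot(q[0],q[1]);t=np.arctan2(r,q[2]);xy=q[:2]/r*t
    else: xy=q[:2]/q[2]
    return xy*K[0,0]+K[:2,2]
def shot(n,name,scale=1):
    ps=pose(); im=vision.grab_frame(n); cv2.imwrite(f"pics/{name}.png",im[:,:,::-1]); return im,ps
E
python3 - <<'E'
from h import *
for l,z in (("drum_axis",.035),("cover",.07),("pad_top",.004),("top_center",.06),("rest",.01),("spare_center",.05),("saucer",.01),("compass",.007),("gauge",.005),("blank",.022),("varnish",.05),("mark_blue",.066)):
    for n in ("scene","side"):
        for d in recognise(l,n)[:3]:
            r=d["rect"]; print(l,n,round(d["p"],2),np.round(r),np.round(onz(n,r[0],r[1],z),3))
E
```

```text
drum_axis scene 0.87 [351. 119.  70.  64.] [0.247 0.276 0.035]
drum_axis scene 0.79 [373. 194.  78.  72.] [0.548 0.167 0.035]
drum_axis scene 0.74 [348. 282.  43.  39.] [ 0.755 -0.056  0.035]
drum_axis side 0.73 [323. 182.  68.  53.] [0.554 0.158 0.035]
drum_axis side 0.56 [227. 183.  71.  54.] [0.247 0.268 0.035]
cover scene 0.68 [348. 112.  54.  38.] [0.242 0.264 0.07 ]
cover scene 0.67 [287. 228.  41.  41.] [ 0.536 -0.129  0.07 ]
cover scene 0.59 [375. 187.  62.  48.] [0.547 0.17  0.07 ]
cover side 0.77 [322. 174.  53.  33.] [0.548 0.154 0.07 ]
cover side 0.77 [226. 174.  52.  34.] [0.25  0.272 0.07 ]
pad_top scene 0.74 [285. 228.  46.  39.] [ 0.496 -0.12   0.004]
pad_top side 0.56 [336. 247.  44.  29.] [ 0.491 -0.119  0.004]
pad_top side 0.52 [372. 272.  39.  23.] [ 0.547 -0.246  0.004]
top_center scene 0.6 [240. 252.  15.  26.] [ 0.53  -0.277  0.06 ]
top_center side 0.64 [372. 272.  40.  28.] [ 0.523 -0.291  0.06 ]
top_center side 0.3 [293. 270.  21.  24.] [ 0.332 -0.214  0.06 ]
rest scene 0.93 [239. 258.  22.  43.] [ 0.519 -0.283  0.01 ]
rest side 0.6 [368. 283.  45.  20.] [ 0.
[... 438 characters left out ...]
  21.] [ 0.339 -0.168  0.007]
gauge scene 0.88 [396. 260.  43.  47.] [0.759 0.106 0.005]
gauge side 0.6 [385. 189.  32.  15.] [0.752 0.084 0.005]
blank scene 0.93 [437. 150.  52.  30.] [0.504 0.454 0.022]
blank scene 0.22 [375. 187.  66.  50.] [0.523 0.192 0.022]
blank side 0.95 [285. 147.  37.  31.] [0.504 0.441 0.022]
varnish scene 0.87 [223. 311.  36.  36.] [ 0.66  -0.387  0.05 ]
varnish scene 0.51 [248. 196.  27.  19.] [ 0.363 -0.172  0.05 ]
varnish side 0.23 [286. 144.  37.  29.] [0.5   0.413 0.05 ]
mark_blue side 0.5 [323. 183.  66.  53.] [0.538 0.114 0.066]
mark_blue side 0.45 [367. 282.  41.  22.] [ 0.493 -0.324  0.066]
mark_blue side 0.27 [293. 271.  27.  20.] [ 0.33  -0.223  0.066]
```

Run:
```python
import cv2
a=cv2.imread("pics/scene0.png");cv2.imwrite("pics/s0z.png",cv2.resize(a[130:330,190:450],None,fx=3,fy=3,interpolation=cv2.INTER_CUBIC)[:600,:780])
```

```text
(no output)
```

View pics/s0z.png

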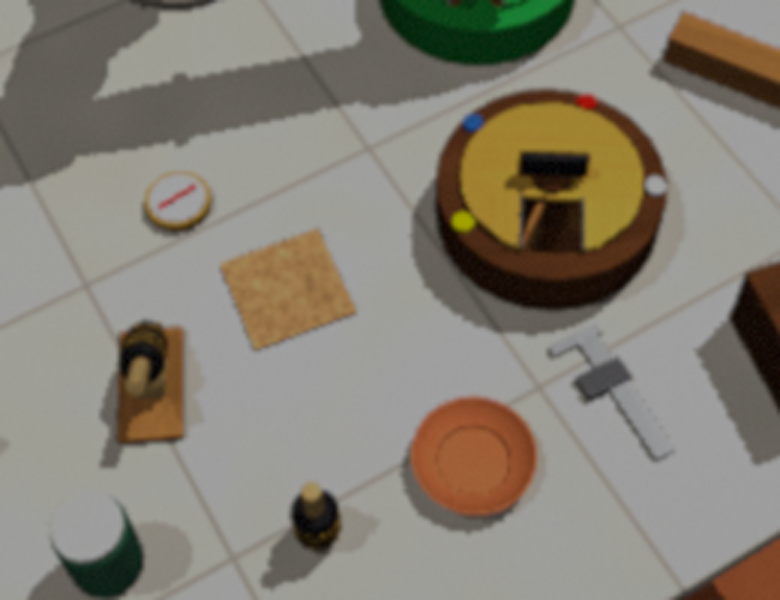

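Run:
```python
from h import *
robot.move_to([0.56,0.09,0.28],[180,0,106])
im,ps=shot("wrist","w1"); print(ps,robot.current_joint_positions())
cv2.imwrite("pics/s1.png",vision.grab_frame("scene")[:,:,::-1])
robot.move_to([0.50,-0.26,0.28],[180,0,62])
im,ps=shot("wrist","w2"); print(ps,robot.current_joint_positions(),robot.current_time_s())
```

```text
(array([0.5595504 , 0.09237289, 0.27961739]), array([-1.79967755e+02, -7.46190312e-02,  1.06220137e+02])) [-33.89368201  20.27409142  32.3129129   78.93142592 -10.79163381
  83.88592734  14.1706249 ]
(array([ 0.50151109, -0.25751734,  0.27965481]), array([-1.79968454e+02, -9.72652013e-02,  6.22603699e+01])) [ -9.57022586  23.4533289   51.38186177  79.94465166 -18.2586435
  85.20817622  13.26416477] 4.8
```

View pics/w1.png

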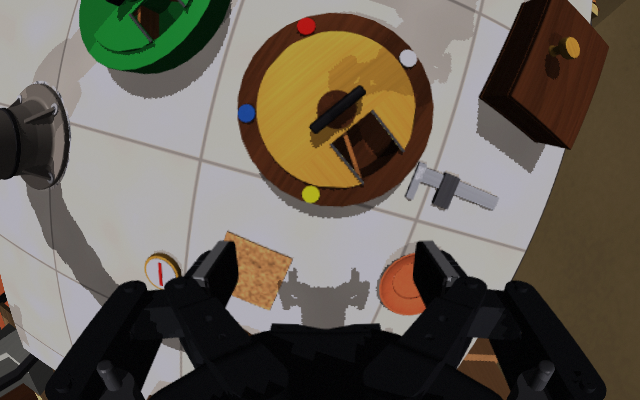

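View pics/w2.png

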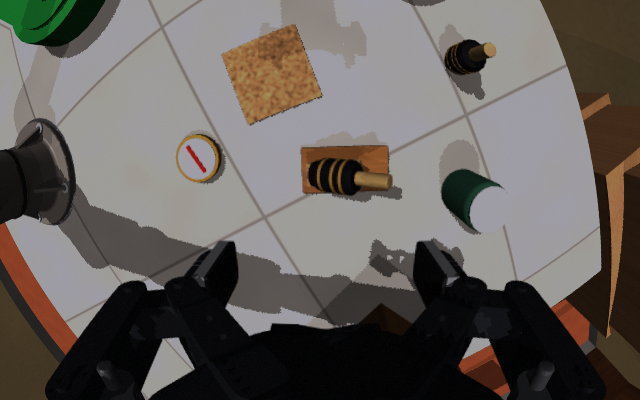

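```bash
cat > an1.py <<'E'
from h import *
from scipy.optimize import least_squares
ps=(np.array([0.5595504 , 0.09237289, 0.27961739]),np.array([-1.79967755e+02, -7.46190312e-02,  1.06220137e+02]))
im=cv2.imread("pics/w1.png"); hsv=cv2.cvtColor(im,cv2.COLOR_BGR2HSV)
D={}
for k,(u,v),(h1,h2) in (("red",(306,26),(0,6)),("white",(408,58),None),("blue",(246,114),(100,130)),("yellow",(311,194),(22,35))):
    w=hsv[v-14:v+15,u-14:u+15]
    if k=="white": m=(w[...,1]<70)&(w[...,2]>120)
    else: m=(w[...,0]>=h1)&(w[...,0]<=h2)&(w[...,1]>120)&(w[...,2]>70)
    n,l,s,c=cv2.connectedComponentsWithStats(m.astype(np.uint8)); i=l[14,14]
    px=c[i]+[u-14,v-14]; D[k]=onz("wrist",*px,.067,ps); print(k,s[i,4],px,D[k])
ks=["yellow","blue","red","white"]
P=np.array([D[k][:2] for k in ks])
def f(q,sg):
    a=q[2]+sg*np.radians(72)*np.arange(1,5); return (P-np.c_[q[0]+.105*np.cos(a),q[1]+.105*np.sin(a)]).ravel()
for sg in (1,-1):
  r=min((least_squares(f,[.55,.16,a0],args=(sg,)) for a0 in (0,2,4)),key=lambda r:r.cost); print(sg,r.x,np.degrees(r.x[2]),np.round(r.fun*1e3,1))
for px in ((310,127),(365,92)): print("bar",onz("wrist",*px,.107,ps))
for px in ((374,111),(330,145),(404,152),(363,186)): print("slot",onz("wrist",*px,.072,ps))
E
python3 an1.py
python3 - <<'E'
from h import *
ps=(np.array([ 0.50151109, -0.25751734,  0.27965481]),np.array([-1.79968454e+02, -9.72652013e-02,  6.22603699e+01]))
c=np.array([onz("wrist",*p,.004,ps) for p in ((221,57),(298,24),(323,98),(250,125))]);print("pad",c.mean(0),np.linalg.norm(np.diff(c,axis=0),axis=1))
c=np.array([onz("wrist",*p,.010,ps) for p in ((301,147),(388,146),(389,193),(302,194))]);print("rest",c.mean(0),np.linalg.norm(np.diff(c,axis=0),axis=1),c)
x=(c[1]+c[2]-c[0]-c[3]); yaw=np.arctan2(x[1],x[0]);print(np.degrees(yaw))
d=np.array([np.cos(yaw),np.sin(yaw),0]); o=c.mean(0)*[1,1,0]
foot=o-d*.04+[0,0,.03]; ax=d*np.cos(np.radians(35))+[0,0,np.sin(np.radians(35))]
for s in (0,.035,.062,.105): print(s,foot+ax*s,proj("wrist",foot+ax*s,ps),proj("scene",foot+ax*s),proj("side",foot+ax*s))
a=cv2.imread("pics/w2.png");cv2.imwrite("pics/w2z.png",cv2.resize(a[120:220,280:420],None,fx=5,fy=5,interpolation=cv2.INTER_CUBIC))
a=cv2.imread("pics/w1.png");cv2.imwrite("pics/w1z.png",cv2.resize(a[10:210,230:440],None,fx=3,fy=3,interpolation=cv2.INTER_CUBIC))
E
```

```text
red 269 [305.86245353  25.66542751] [0.49000908 0.24778692 0.067     ]
pad [ 0.49159173 -0.11870384  0.004     ] [0.11562759 0.11010222 0.10669516]
rest [ 0.51841531 -0.28173909  0.01      ] [0.11842537 0.06660601 0.12247976] [[ 0.47995854 -0.22527274  0.01      ]
 [ 0.5856816  -0.27863194  0.01      ]
 [ 0.55851544 -0.33944608  0.01      ]
 [ 0.44950567 -0.28360558  0.01      ]]
-26.955043502827966
0 [ 0.48276082 -0.26360744  0.03      ] [315.75723947 173.49488   ] [238.75109408 242.04597958] [352.97932156 276.15726582]
0.035 [ 0.50831646 -0.27660344  0.05007518] [338.34930777 176.37752236] [237.24053671 247.61266831] [364.08746755 271.85164125]
0.062 [ 0.52803082 -0.28662893  0.06556174] [357.32215706 178.85358704] [236.02404923 252.09565405] [372.85028276 268.45508952]
0.105 [ 0.55942776 -0.30259545  0.09022553] [390.30303182 183.27849227] [233.98755169 259.60053148] [387.16766215 262.90553511]Traceback (most recent call last):
  File "an1.py", line 6, in <module>
    for k,(u,v),(h1,h2) in (("red",(306,26),(0,6)),("white",(408,58),None),("blue",(246,114),(100,130)),("yellow",(311,194),(22,35))):
                ^^^^^^^
TypeError: cannot unpack non-iterable NoneType object
```

View pics/w2z.png

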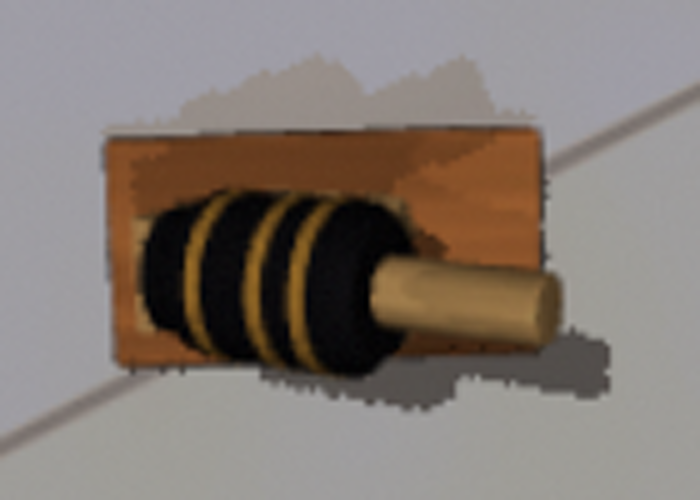

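View pics/w1z.png

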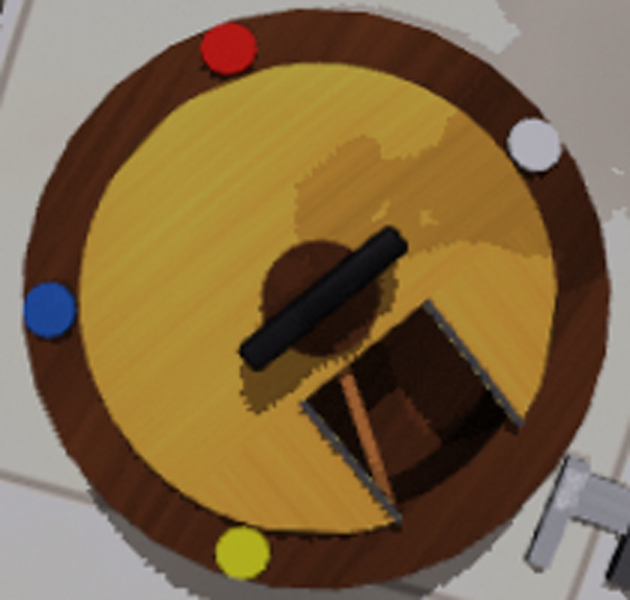

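```bash
sed -i 's/("white",(408,58),None)/("white",(408,58),(0,0))/' an1.py; python3 an1.py
python3 - <<'E'
from h import *
from scipy.optimize import least_squares
ps=(np.array([ 0.50151109, -0.25751734,  0.27965481]),np.array([-1.79968454e+02, -9.72652013e-02,  6.22603699e+01]))
px=np.array([(301,147.4),(388.4,145.6),(389,190),(303.4,193.2)])
def fit(px,L,W,z,x0):
    def f(q):
        c,s=np.cos(q[2]),np.sin(q[2])
        return (np.array([proj("wrist",[q[0]+c*a-s*b,q[1]+s*a+c*b,z],ps) for a,b in ((-L,W),(L,W),(L,-W),(-L,-W))])-px).ravel()
    r=least_squares(f,x0);print(r.x,np.degrees(r.x[2]),np.round(r.fun,1));return r.x
fit(px,.06,.032,.01,[.52,-.28,-.5])
# stem/body axis: from pixel points: body center (282 mid at x=291), stem end
fit(np.array([(221,57),(298,24),(323,98),(250,125)]),.055,.055,.004,[.49,-.12,-.2])
E
```

```text
red 269 [305.86245353  25.66542751] [0.49000908 0.24778692 0.067     ]
white 391 [411.77749361  54.86189258] [0.61741049 0.25165519 0.067     ]
blue 254 [246.04724409 112.72440945] [0.45056984 0.13043912 0.067     ]
yellow 264 [310.53409091 193.89015152] [0.55007219 0.05661468 0.067     ]
1 [0.50245415 0.18088721 2.78094   ] 159.33612484035268 [ 113.2  -42.3 -109.6   37.3 -113.7   39.1  110.1  -34.1]
-1 [ 0.55193346  0.16336849 -0.31992428] -18.330310880682475 [-1.3 -1.8 -1.3 -1.1 -0.7 -0.9  3.3  3.7]
bar [0.52929775 0.13595992 0.107     ]
bar [0.5730467  0.18675441 0.107     ]
slot [0.59282551 0.17232056 0.072     ]
slot [0.55578887 0.12014936 0.072     ]
slot [0.64137207 0.1375945  0.072     ]
slot [0.60692461 0.08457745 0.072     ]
[ 0.51956118 -0.28078746 -0.44960738] -25.76060516937878 [-0.1  0.2  0.6 -0.6 -0.3  0.3 -0.1  0.1]
[ 0.49160161 -0.11871995 -0.13621325] -7.804444571332875 [ 1.6 -1.7 -1.8  0.6  1.  -0.4 -0.8  1.5]
```

```bash
sed -i 's/^ks=/D["white"]=onz("wrist",408,58,.067,ps)\nks=/' an1.py; python3 an1.py | grep ^-1
cat >> h.py <<'E'
Z=np.array([0,0,1.])
def e2(deg): return np.array([np.cos(np.radians(deg)),np.sin(np.radians(deg)),0])
def eul(M): return R.from_matrix(M).as_euler("xyz",degrees=True)
def tool(th,az,flip=False):
    "tool z leaning th deg from down toward azimuth az; tool x forward-up (or flipped)"
    e=e2(az);t=np.radians(th); z=np.sin(t)*e-np.cos(t)*Z; x=np.cos(t)*e+np.sin(t)*Z
    if flip:x=-x
    return np.c_[x,np.cross(z,x),z]
PSI=-25.76; REST=np.array([.5196,-.2808,0]); PAD=np.array([.4916,-.1187,.004])
d=e2(PSI); AX=d*np.cos(np.radians(35))+Z*np.sin(np.radians(35)); FOOT=REST-.04*d+.03*Z
S=.037; G=FOOT+S*AX
DEEP=.004
E
cat > t.py <<'E'
from h import *
for fl in (0,1):
  for t0 in (0,-10):
    M=tool(t0,PSI,fl); print(fl,t0,"grasp",[None if (q:=robot.inverse_kinematics(G+DEEP*M[:,2]+h*Z,eul(M))) is None else np.round(q) for h in (0,.12)])
    for az in (-50,-26,-13,0,20):
        M=tool(t0+55,az,fl); print("  place",az,[None if (q:=robot.inverse_kinematics(PAD+S*Z+DEEP*M[:,2]+h*Z,eul(M))) is None else np.round(q) for h in (0,.1)])
E
python3 t.py
```

```text
-1 [ 0.55106406  0.16189949 -0.32510063] -18.62689375898239 [ 0.2 -0.3 -0.3 -0.1 -0.3  0.3  0.4  0.1]
0 0 grasp [array([-12.,  44.,  61.,  96., -42.,  65., -55.]), array([-15.,  37.,  67.,  89., -35.,  78., -60.])]
  place -50 [array([-33.,  30.,  11., 139.,  98.,  47., 102.]), array([ 22.,  21., -51., 135.,  88.,  68., 127.])]
  place -26 [None, None]
  place -13 [None, None]
  place 0 [None, None]
  place 20 [array([ 95.,  51., -63., 139., 219.,  12., 123.]), None]
0 -10 grasp [array([ -8.,  51.,  61.,  85., -40.,  79., -58.]), array([ -9.,  45.,  65.,  78., -35.,  91., -61.])]
  place -50 [array([-44.,  25.,  32., 137.,  88.,  27., 121.]), array([ 39.,  17., -62., 130.,  78.,  58., 144.])]
  place -26 [array([ 51.,  32., -62., 145., 122.,  52., 134.]), array([ 18.,  -0., -20., 141.,  96.,  20., 153.])]
  place -13 [None, None]
  place 0 [array([ 76.,  32., -61., 144., 162.,  25., 139.]), array([ 22.,  -0.,   1., 141., 259.,  17.,  28.])]
  place 20 [array([ 81.,  33., -53., 136., 258.,  12.,  69.]), array([-12.,   9.,  53., 135., -79.,  46.,  32.])]
1 0 grasp [array([  8.,  32.,  
[... 256 characters left out ...]
 [None, None]
  place 20 [array([ 95.,  51., -63., 139., 219.,  12., -57.]), None]
1 -10 grasp [array([ 10.,  39.,  27.,  85., -16.,  70., 104.]), array([  9.,  33.,  29.,  77., -14.,  84., 102.])]
  place -50 [array([-61.,  33.,  55., 137.,  84.,  14., -58.]), array([-61.,  10.,  49., 133.,  64.,  36., -27.])]
  place -26 [array([ 51.,  32., -62., 145., 122.,  52., -46.]), array([-25.,  -2.,  23., 142.,  96.,  20., -27.])]
  place -13 [None, None]
  place 0 [array([ 76.,  32., -61., 144., 162.,  25., -41.]), array([  22.,   -0.,    1.,  141.,  259.,   17., -152.])]
  place 20 [array([  81.,   33.,  -53.,  136.,  258.,   12., -111.]), array([ -21.,   11.,   65.,  135.,  -80.,   49., -147.])]
```

```bash
sed -i 's/^S=.037/S=.040/' h.py
cat > t.py <<'E'
from h import *
lo=np.array([-154.91,-16.99,-72.82,7.12,-82.49,11.32,-174.64]);hi=np.array([154.91,109.72,74.43,147.25,262.49,116.49,174.64])
mg=lambda q: None if q is None else (np.round(q).astype(int).tolist(),round(float(min((q-lo).min(),(hi-q).min()))))
for fl in (0,1):
  for t0 in (0,-5):
    for off in (0,.025):
      for az in range(-180,180,20):
        M=tool(t0+55,az,fl); P=PAD+off*e2(-13.6)
        a=[robot.inverse_kinematics(P+S*Z+DEEP*M[:,2]+h*Z,eul(M)) for h in (0,.1)]
        if a[0] is not None and a[1] is not None and np.abs(a[0]-a[1]).max()<50: print(fl,t0,off,az,mg(a[0]),mg(a[1]))
E
python3 t.py
```

```text
0 0 0 -160 ([-6, 62, 14, 60, 9, 109, 115], 8) ([-10, 57, 22, 59, 8, 116, 121], 0)
0 0 0 -140 ([-13, 57, 11, 72, 20, 98, 121], 18) ([-13, 50, 10, 70, 23, 107, 124], 10)
0 0 0 -120 ([-20, 51, 10, 86, 31, 86, 125], 31) ([-19, 42, 8, 84, 33, 95, 129], 22)
0 0 0 -100 ([9, 52, -41, 99, 66, 98, 108], 18) ([15, 46, -51, 98, 66, 108, 115], 9)
0 0 0 -80 ([8, 45, -41, 115, 76, 88, 110], 28) ([15, 37, -51, 113, 72, 94, 121], 21)
0 0 0 -40 ([17, 35, -41, 144, 114, 71, 109], 3) ([-10, 9, -10, 142, 97, 47, 127], 5)
0 0 0 40 ([47, 33, 1, 126, -79, 57, 65], 4) ([10, 26, 45, 125, -78, 78, 54], 4)
0 0 0 60 ([21, 44, 33, 112, -71, 85, 68], 11) ([18, 33, 37, 110, -66, 89, 57], 16)
0 0 0 80 ([23, 49, 27, 96, -58, 92, 67], 24) ([22, 40, 29, 94, -56, 98, 59], 18)
0 0 0 100 ([21, 55, 24, 81, -48, 101, 70], 15) ([20, 47, 26, 79, -47, 108, 64], 8)
0 0 0 120 ([18, 60, 22, 68, -38, 110, 75], 7) ([29, 52, 1, 65, -27, 112, 61], 5)
0 0 0.025 -140 ([-13, 59, 12, 66, 20, 101, 123], 16) ([-12, 52, 10, 65, 24, 109, 126], 8)
0 0 0.025 -120 ([-19, 53, 11, 81, 31, 87, 127], 29) ([-18, 45, 8, 80, 34, 96, 131], 21)
0 0 0.02
[... 5988 characters left out ...]
[-50, 54, 51, 100, 9, 58, -23], 23) ([-52, 44, 54, 97, 15, 67, -21], 21)
1 -5 0.025 -80 ([-57, 46, 50, 115, 26, 40, -26], 24) ([-59, 34, 53, 112, 31, 51, -22], 22)
1 -5 0.025 -60 ([-65, 45, 58, 129, 47, 17, -34], 6) ([-66, 24, 56, 127, 53, 36, -28], 19)
1 -5 0.025 40 ([25, 33, 22, 123, -81, 62, -121], 1) ([-6, 33, 65, 122, -81, 84, -131], 2)
1 -5 0.025 60 ([5, 51, 54, 109, -79, 95, -114], 3) ([-1, 45, 64, 107, -75, 102, -122], 7)
1 -5 0.025 80 ([1, 64, 64, 94, -77, 113, -106], 3) ([1, 53, 64, 92, -70, 115, -114], 2)
1 -5 0.025 100 ([5, 63, 54, 80, -64, 113, -102], 4) ([10, 51, 43, 77, -54, 112, -113], 4)
1 -5 0.025 120 ([8, 64, 43, 66, -50, 114, -99], 2) ([17, 52, 22, 63, -37, 114, -112], 2)
```

Run:
```python
from h import *
M=tool(0,PSI); P=G+DEEP*M[:,2]
robot.move_to(P+.10*Z,eul(M))
print(robot.line_to(P,eul(M),.12,f_stop=8), P-robot.current_tool_pos())
shot("wrist","w3"); cv2.imwrite("pics/s3.png",vision.grab_frame("side")[:,:,::-1])
print(robot.current_time_s(),robot.current_contact_force())
a=cv2.imread("pics/s3.png");cv2.imwrite("pics/s3z.png",cv2.resize(a[200:320,290:450],None,fx=4,fy=4))
```

```text
False [-0.00048504  0.00065326 -0.00084094]
7.0417 [ 0.93792388  0.50000102 -0.01361871]
```

View pics/w3.png

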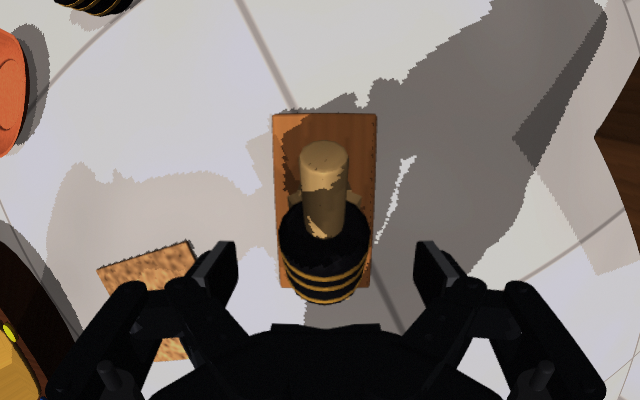

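View pics/s3z.png

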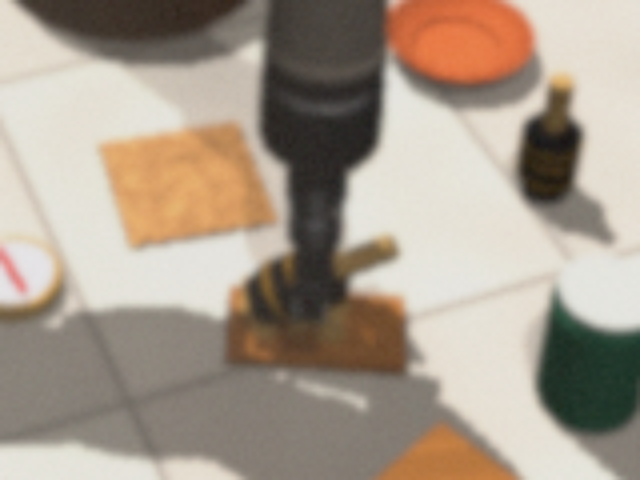

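The top lies midway between the pads (column ~325) and is aligned with the tool, with the stem end at (322,155). I'll grip and lift it.

Run:
```python
from h import *
print(fingers.gripper_to(0.0,50), robot.current_finger_gap())
M=tool(0,PSI); P=G+DEEP*M[:,2]
robot.line_to(P+.12*Z,eul(M),.15)
print(robot.current_finger_gap(),robot.current_contact_force())
shot("wrist","w4")
M=tool(55,80); Q=PAD+(S+.12)*Z+DEEP*M[:,2]
robot.move_to(Q,eul(M)); print(robot.current_time_s(),robot.current_joint_positions())
shot("side","s4"); shot("scene","c4")
a=cv2.imread("pics/s4.png");b=cv2.imread("pics/c4.png")
cv2.imwrite("pics/s4z.png",np.hstack([cv2.resize(a[150:300,270:400],None,fx=3,fy=3),cv2.resize(b[120:270,220:350],None,fx=3,fy=3)]))
```

```text
False 0.48051732551920184
0.4793995780041981 [-0.21044311 -0.08302603 -2.81501025]
10.35 [ 17.09664977  40.28556767  36.73487595  93.8542017  -57.8681879
 102.45592167  59.97293178]
```

View pics/w4.png

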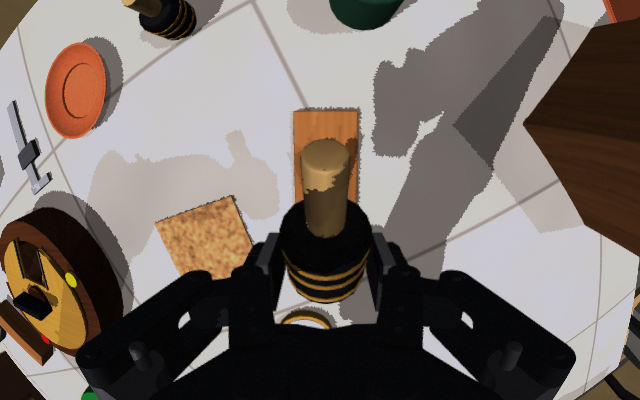

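View pics/s4z.png

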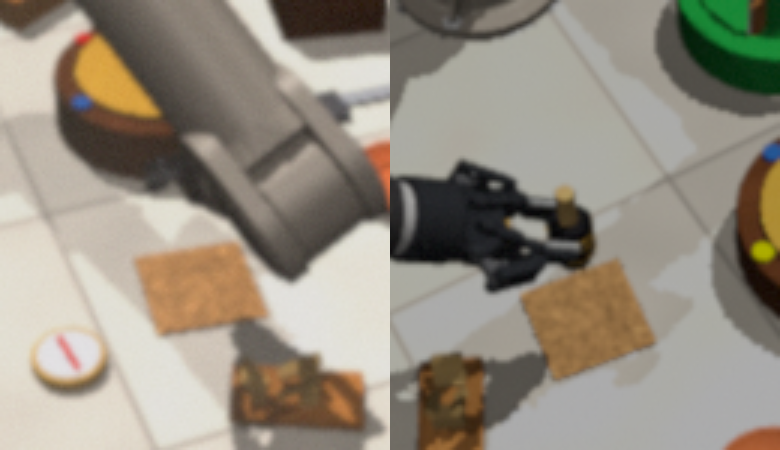

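Run:
```python
from h import *
M=tool(55,80); B=PAD+S*Z+DEEP*M[:,2]
robot.line_to(B+.010*Z,None,.12)
print(robot.line_to(B-.004*Z,None,.015,f_stop=4), robot.current_tool_pos()-B, robot.current_contact_force())
fingers.gripper_to(0.62); robot.pause(.3); print(robot.current_tool_pos()-B,robot.current_contact_force(),robot.current_finger_gap())
p=np.array(robot.current_tool_pos())
cv2.imwrite("pics/w5.png",vision.grab_frame("wrist")[:,:,::-1])
cv2.imwrite("pics/c5.png",vision.grab_frame("scene")[:,:,::-1])
b=cv2.imread("pics/c5.png");cv2.imwrite("pics/c5z.png",cv2.resize(b[150:270,200:350],None,fx=4,fy=4))
print(robot.current_time_s())
```

```text
True [1.40992239e-05 1.16065929e-04 6.18905516e-04] [ 0.39745689 -1.68253241  4.96297569]
[-0.00057276  0.00029427 -0.00065515] [-0.4964655  -0.53877137 -0.31172737] 0.6198951275987096
12.85
```

View pics/w5.png

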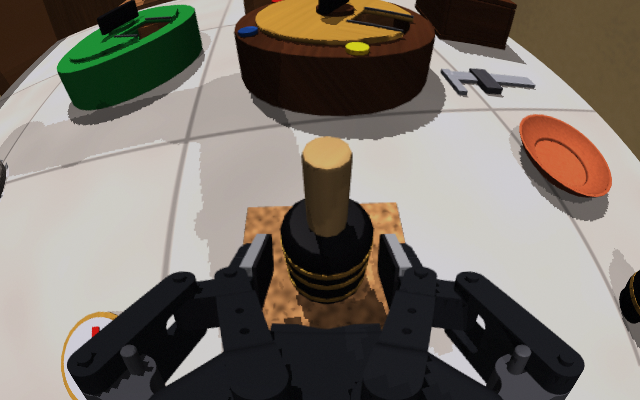

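View pics/c5z.png

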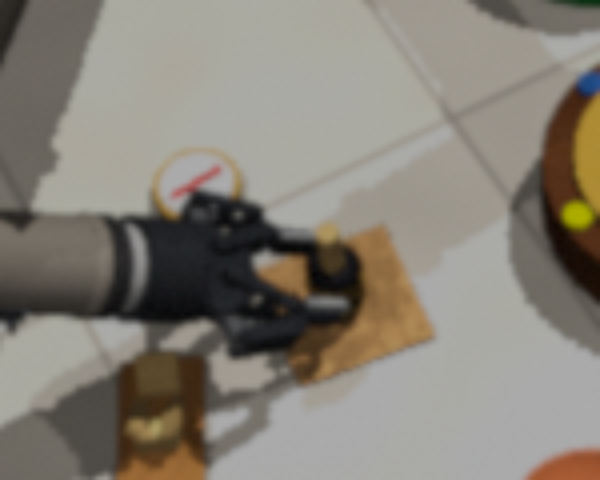

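```bash
cat > fitc.py <<'E'
from h import *
from scipy.optimize import least_squares
C=np.array([.5511,.1619])
def fitslot(px,ps,a0,fixc=False):
    xo=np.sqrt(.092**2-.029**2)
    L=[(.026,.029),(.026,-.029),(xo,.029),(xo,-.029)]
    def f(q):
        c,s=np.cos(q[0]),np.sin(q[0]); x,y=q[1:3]
        return np.r_[(np.array([proj("wrist",[x+c*a-s*b,y+s*a+c*b,.072],ps) for a,b in L])-px).ravel(),(q[1:3]-C)*500]
    r=least_squares(f,[np.radians(a0),*C]); return np.degrees(r.x[0]),r.x[1:],np.round(r.fun,1)
if __name__=="__main__":
    ps=(np.array([0.5595504 , 0.09237289, 0.27961739]),np.array([-1.79967755e+02, -7.46190312e-02,  1.06220137e+02]))
    print(fitslot(np.array([(372.3,110),(331,144.7),(404,152.7),(363.3,184)]),ps,-36))
    for y0,y1 in ((54,-72),(-126,-252)):
        print([None if (q:=robot.inverse_kinematics([*C,.099-.002],[180,0,y])) is None else np.round(q).tolist() for y in np.linspace(y0,y1,5)])
E
python3 fitc.py
```

```text
(np.float64(-34.29729830266367), array([0.55224471, 0.16154139]), array([-1.2,  1.7,  0.8, -1.5, -1.2,  0.3,  1.3, -0.7,  0.6, -0.2]))
[[-46.0, 31.0, 40.0, 94.0, -22.0, 63.0, -36.0], [-50.0, 33.0, 47.0, 95.0, -26.0, 64.0, -64.0], [-45.0, 31.0, 39.0, 94.0, -21.0, 63.0, -99.0], [-28.0, 27.0, 14.0, 94.0, -7.0, 60.0, -142.0], [16.0, 36.0, -51.0, 92.0, 30.0, 67.0, 156.0]]
[[-31.0, 27.0, 18.0, 94.0, -9.0, 61.0, 134.0], [-38.0, 28.0, 27.0, 94.0, -14.0, 61.0, 106.0], [-43.0, 30.0, 35.0, 94.0, -19.0, 62.0, 79.0], [-46.0, 31.0, 40.0, 94.0, -22.0, 63.0, 49.0], [-49.0, 32.0, 45.0, 94.0, -25.0, 64.0, 20.0]]
```

Run:
```python
from h import *
M=tool(55,80)
fingers.gripper_to(0.8)
p=np.array(robot.current_tool_pos())
robot.line_to(p-.10*M[:,2],None,.15)
robot.line_to(p-.12*M[:,2]+.14*Z,None,.25)
C=np.array([.5511,.1619])
robot.move_to([*C,.20],[180,0,-124.8])
print(robot.current_joint_positions(),robot.current_time_s())
im,ps=shot("wrist","w6");print(ps); shot("scene","c6")
b=cv2.imread("pics/c6.png");cv2.imwrite("pics/c6z.png",cv2.resize(b[130:270,230:420],None,fx=4,fy=4))
```

```text
[-22.77691069  21.5891548    6.77770436  85.46693026  -2.48765272
  73.25415684 129.19184566] 16.2167
(array([0.55115127, 0.15900523, 0.19887906]), array([ 179.98521961,   -0.19014563, -125.06131016]))
```

View pics/w6.png

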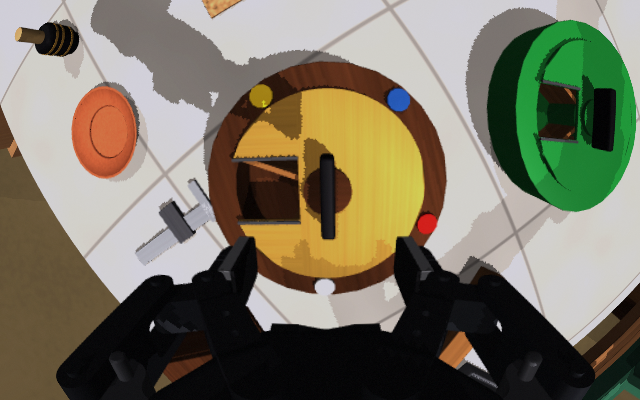

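View pics/c6z.png

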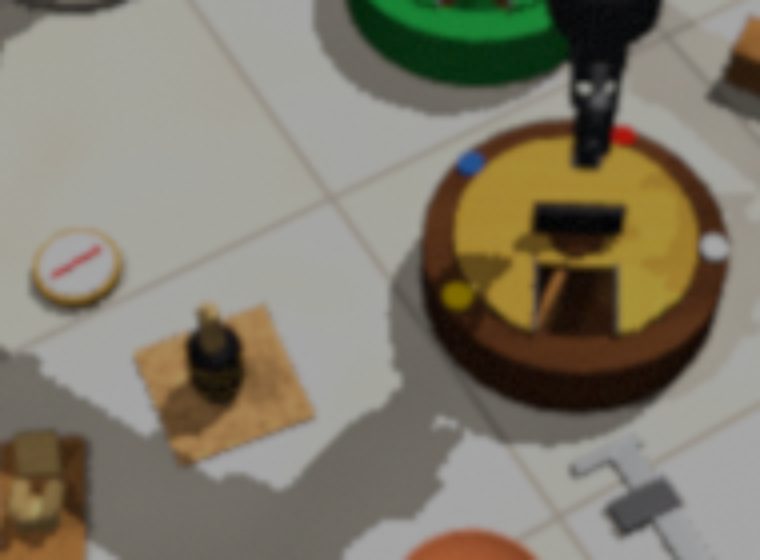

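Run:
```python
from h import *
from fitc import fitslot
from scipy.optimize import least_squares
ps=(np.array([0.55115127, 0.15900523, 0.19887906]), np.array([ 179.98521961,   -0.19014563, -125.06131016]))
a=onz("wrist",328,156,.107,ps);b=onz("wrist",328,238,.107,ps);print(a,b,(a+b)/2,np.linalg.norm(a-b))
P=np.array([onz("wrist",*q,.067,ps)[:2] for q in ((261,96),(399,99.5),(427.5,223.5),(325,287))])
def f(q):
    t=q[2]-np.radians(72)*np.arange(1,5); return (P-np.c_[q[0]+.105*np.cos(t),q[1]+.105*np.sin(t)]).ravel()
r=least_squares(f,[.55,.16,-.33]);print(r.x,np.degrees(r.x[2]),np.round(r.fun*1e3,1))
print(fitslot(np.array([(298,223),(298,157),(238,222.5),(234,158)]),ps,-35))
print(fitslot(np.array([(298,157),(298,223),(234,158),(238,222.5)]),ps,-35))
print(robot.current_tool_pos())
```

```text
[0.5291276  0.13307753 0.107     ] [0.56857188 0.18940186 0.107     ] [0.54884974 0.1612397  0.107     ] 0.06876250036428393
[ 0.55012789  0.16361108 -0.32295082] -18.503718802114786 [ 0.2 -0.6 -0.6 -0.2 -0.3  0.4  0.7  0.5]
(np.float64(-35.360676759495156), array([0.55064464, 0.16343449]), array([ 1.7, -2.4,  0.5,  2.4, -1.1, -2.8, -1.4,  2.2, -0.2,  0.8]))
(np.float64(-51.17379703056996), array([0.56335707, 0.17620416]), array([ -8.4,  72.9,   7.3, -50.7,  -5.2,  54.6,   2.8, -67.8,   6.1,
         7.2]))
[0.55152253 0.15865212 0.19915013]
```

Run:
```python
from h import *
C=np.array([.5507,.1625])
print(robot.line_to([*C,.0975],[180,0,-125.0],.12,f_stop=8),robot.current_tool_pos(),robot.current_contact_force())
fingers.gripper_to(0.0,40); print(robot.current_finger_gap(),robot.current_contact_force())
for y in np.linspace(-125,-252.6,11)[1:]:
    robot.move_to([*C,.0975],[180,0,(y+180)%360-180])
    print(round(y,1),np.round(robot.current_tool_pos(),4),np.round(robot.current_eef_rot()[2],1),np.round(robot.current_contact_force(),1),np.round(robot.current_torque(),2),robot.current_time_s())
    if np.linalg.norm(robot.current_contact_force())>30: print("STOP");break
```

```text
False [0.5515114  0.16266078 0.09838382] [-0.64565131 -0.85998804 -0.56173613]
0.12277029052455972 [1.60732565 0.09493039 2.44285319]
-137.8 [0.5512 0.1624 0.098 ] -137.6 [ 0.7 -1.   3.3] [-0.19 -0.11 -0.16] 18.1917
-150.5 [0.5511 0.1625 0.098 ] -150.2 [ 0.4 -0.1  4.7] [-0.22 -0.11 -0.11] 18.5
-163.3 [0.5511 0.1627 0.098 ] -162.9 [0.  0.2 4.9] [-0.17 -0.01 -0.14] 18.8083
-176.0 [0.551  0.1629 0.098 ] -175.7 [ 0.2 -0.3  5.3] [-0.06 -0.04 -0.1 ] 19.1167
-188.8 [0.551  0.1631 0.098 ] 171.6 [ 0.2 -0.4  5.7] [-0.05  0.01 -0.08] 19.425
-201.6 [0.5511 0.1632 0.098 ] 158.8 [-0.5 -0.7  5.9] [-0.02 -0.01 -0.13] 19.7333
-214.3 [0.5512 0.1634 0.098 ] 146.0 [1.3 0.6 5.4] [ 0.06 -0.07 -0.16] 20.0417
-227.1 [0.5513 0.1635 0.098 ] 133.3 [-0.2  0.6  5.4] [ 0.14 -0.17 -0.14] 20.35
-239.8 [0.5514 0.1636 0.098 ] 120.5 [0.9 0.6 5. ] [ 0.13 -0.18 -0.09] 20.6583
-252.6 [0.5516 0.1637 0.0979] 107.8 [1.2 1.9 5.5] [ 0.28 -0.28 -0.15] 20.9667
```

Turned with low forces. I'll let go, rise and check the alignment.

Run:
```python
from h import *
robot.pause(.3); print(robot.current_eef_rot(),robot.current_tool_pos())
fingers.gripper_to(0.8)
p=np.array(robot.current_tool_pos())
robot.line_to(p+.10*Z,None,.2); robot.pause(.2)
im,ps=shot("wrist","w7");print(ps); print(robot.current_time_s())
```

```text
[ 1.79856246e+02 -6.60920138e-02  1.07543827e+02] [0.55156039 0.16367928 0.09797392]
(array([0.54929592, 0.16223812, 0.19546591]), array([-1.79795679e+02,  5.77825783e-03,  1.07405871e+02]))
22.75
```

View pics/w7.png

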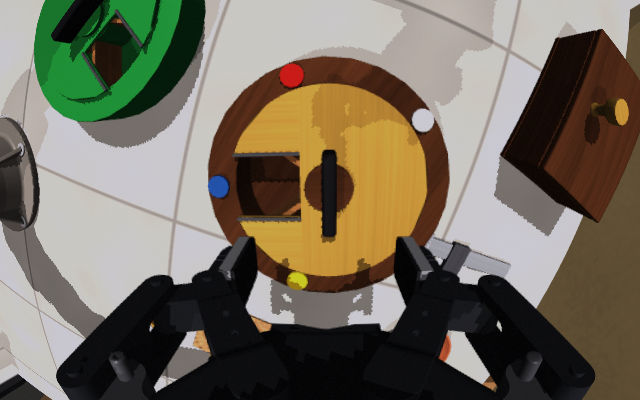

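Run:
```python
from h import *
from fitc import fitslot
from scipy.optimize import least_squares
ps=(np.array([0.54929592, 0.16223812, 0.19546591]), np.array([-1.79795679e+02,  5.77825783e-03,  1.07405871e+02]))
P=np.array([onz("wrist",*q,.067,ps)[:2] for q in ((298,281),(218,187),(291,75.5),(423,120))])
def f(q):
    t=q[2]-np.radians(72)*np.arange(1,5); return (P-np.c_[q[0]+.105*np.cos(t),q[1]+.105*np.sin(t)]).ravel()
r=least_squares(f,[.55,.16,-.33]);print(r.x,np.degrees(r.x[2]),np.round(r.fun*1e3,1))
print("blue dir",np.degrees(np.arctan2(*(P[1]-r.x[:2])[::-1])))
print(fitslot(np.array([(299,218),(299,156),(238,217.5),(236,156)]),ps,-162))
# view over the top
robot.move_to([.51,-.185,.28],[180,0,75])
robot.pause(.2); im,ps=shot("wrist","w8");print(ps,robot.current_time_s());
```

```text
[ 0.55080706  0.1622573  -0.31928208] -18.293515384876596 [ 0.4 -0.4 -0.8 -0.2 -0.4  0.3  0.8  0.2]
blue dir -162.3217522045824
(np.float64(-163.59213862951174), array([0.55143535, 0.16136278]), array([ 1.8,  0.4,  1.5,  0.2, -1. , -0.8, -2.5,  0.2,  0.2, -0.3]))
(array([ 0.51060553, -0.183299  ,  0.27947605]), array([-1.79946629e+02, -1.49111448e-02,  7.51861757e+01])) 24.35
```

View pics/w8.png

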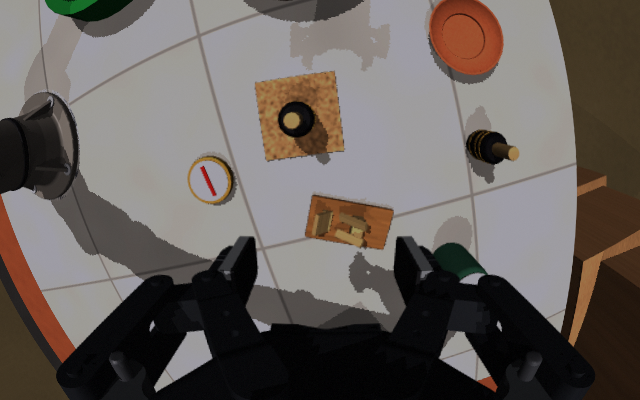

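Run:
```python
from h import *
ps=(np.array([ 0.51060553, -0.183299  ,  0.27947605]), np.array([-1.79946629e+02, -1.49111448e-02,  7.51861757e+01]))
im=cv2.imread("pics/w8.png");cv2.imwrite("pics/w8z.png",cv2.resize(im[60:170,240:360],None,fx=5,fy=5))
for q in ((291.5,120.5),): print(onz("wrist",*q,.109,ps))
print([proj("wrist",[*PAD[:2],z],ps) for z in (.109,.06,.004)])
O=np.array([.5511,.1627])+.056*e2(-162.4)[:2]; print(O)
for yw in (17.6,-162.4,75):
  for p in ([*PAD[:2],.094],[*PAD[:2],.22],[*O,.24],[*O,.1]):
    q=robot.inverse_kinematics(p,[180,0,yw]); print(yw,p,None if q is None else np.round(q).tolist())
```

```text
[ 0.49065864 -0.11860428  0.109     ]
[array([292.40890507, 120.33918403]), array([296.79457083, 119.05645283]), array([300.57207713, 117.96120285])]
[0.49772132 0.14576729]
17.6 [np.float64(0.4916), np.float64(-0.1187), 0.094] [-33.0, 30.0, 62.0, 106.0, -30.0, 62.0, -33.0]
17.6 [np.float64(0.4916), np.float64(-0.1187), 0.22] [-39.0, 23.0, 68.0, 96.0, -22.0, 77.0, -40.0]
17.6 [np.float64(0.49772132260359503), np.float64(0.14576728611797513), 0.24] [-65.0, 22.0, 64.0, 92.0, -20.0, 79.0, -72.0]
17.6 [np.float64(0.49772132260359503), np.float64(0.14576728611797513), 0.1] [-61.0, 30.0, 59.0, 103.0, -29.0, 63.0, -64.0]
-162.4 [np.float64(0.4916), np.float64(-0.1187), 0.094] [-10.0, 21.0, 27.0, 105.0, -11.0, 57.0, 130.0]
-162.4 [np.float64(0.4916), np.float64(-0.1187), 0.22] [-13.0, 14.0, 31.0, 95.0, -7.0, 73.0, 126.0]
-162.4 [np.float64(0.49772132260359503), np.float64(0.14576728611797513), 0.24] [-43.0, 15.0, 32.0, 91.0, -8.0, 76.0, 97.0]
-162.4 [np.float64(0.49772132260359503), np.float64(0.14576728611797513), 0.1] [-41.0, 22.0, 29.0, 103.0, -12.0, 58.0, 101.0]
75 [np.float64(0.4916), np.float64(-0.1187), 0.094] [-27.0, 26.0, 51.0, 106.0, -23.0, 59.0, 18.0]
75 [np.float64(0.4916), np.float64(-0.1187), 0.22] [-32.0, 18.0, 55.0, 96.0, -15.0, 75.0, 12.0]
75 [np.float64(0.49772132260359503), np.float64(0.14576728611797513), 0.24] [-63.0, 20.0, 59.0, 92.0, -18.0, 78.0, -16.0]
75 [np.float64(0.49772132260359503), np.float64(0.14576728611797513), 0.1] [-60.0, 29.0, 57.0, 103.0, -28.0, 62.0, -8.0]
```

View pics/w8z.png

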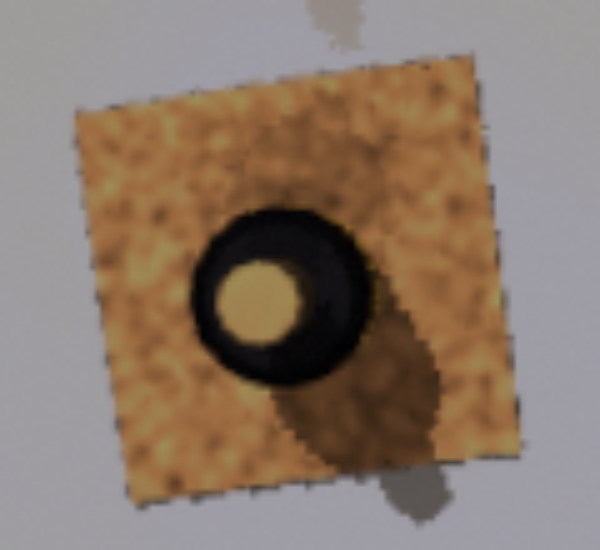

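Run:
```python
from h import *
yw=17.6; T=np.array([.4911,-.1187,0]); o=[180,0,yw]
robot.move_to(T+.17*Z,o)
print(robot.line_to(T+.094*Z,o,.12,f_stop=6),robot.current_tool_pos())
fingers.gripper_to(0.0,45);print(robot.current_finger_gap(),robot.current_contact_force())
robot.pause(.1)
g=np.array(robot.current_tool_pos());print("grasp",g)
robot.line_to(g+[0,0,.145],None,.2); print(robot.current_finger_gap(),robot.current_contact_force())
O=np.array([.5511,.1627])+.056*e2(-162.4)[:2]
robot.line_to([*O,.24],o,.2); robot.pause(.3)
print(O,robot.current_tool_pos(),robot.current_eef_rot(),robot.current_time_s())
shot("wrist","w9");shot("scene","c9");shot("side","s9")
b=cv2.imread("pics/c9.png");a=cv2.imread("pics/s9.png");cv2.imwrite("pics/c9z.png",np.hstack([cv2.resize(b[90:240,310:440],None,fx=3,fy=3),cv2.resize(a[90:240,260:390],None,fx=3,fy=3)]))
```

```text
False [ 0.49172761 -0.1192759   0.09466312]
0.17761118098639378 [-0.38131583  0.49359001  4.22085765]
grasp [ 0.49155223 -0.1186818   0.09454491]
0.1820009491400969 [ 0.71498974  0.45289219 -2.74956238]
[0.49772132 0.14576729] [0.49777647 0.14524095 0.24010792] [-1.79986096e+02 -9.06680665e-03  1.75404296e+01] 29.3417
```

View pics/w9.png

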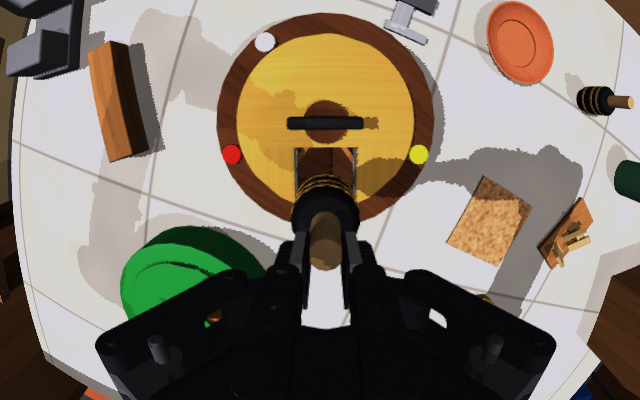

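View pics/c9z.png

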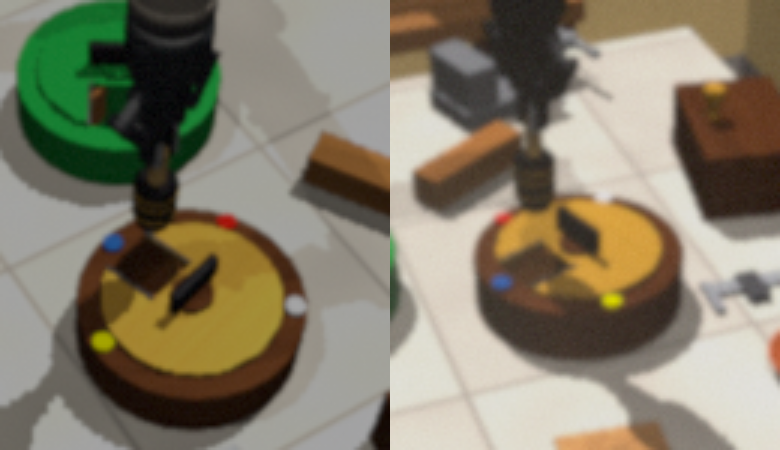

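Run:
```python
from h import *
o=[180,0,17.6]; O=np.array([.5511,.1627])+.056*e2(-162.4)[:2]
print(robot.line_to([*O,.165],o,.1,f_stop=6),robot.current_tool_pos(),robot.current_contact_force())
print(robot.line_to([*O,.108],o,.04,f_stop=5),robot.current_tool_pos(),robot.current_contact_force())
shot("wrist","w10");print(robot.current_time_s())
```

```text
False [0.49833062 0.14571841 0.16558703] [-0.27872047  0.44780596 -1.13144498]
False [0.49794076 0.14581069 0.10823911] [ 0.70530851 -0.82098396 -0.72576024]
32.0167
```

View pics/w10.png

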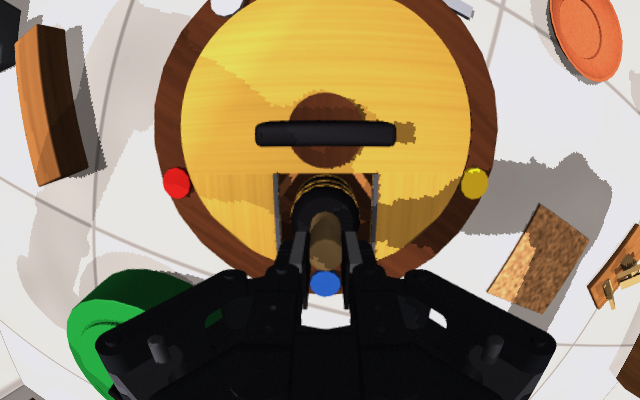

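Run:
```python
from h import *
o=[180,0,17.6]; O=np.array([.5511,.1627])+.056*e2(-162.4)[:2]
print(robot.line_to([*O,.0975],o,.012,f_stop=4),robot.current_tool_pos(),robot.current_contact_force())
fingers.gripper_to(0.45);robot.pause(.3)
p=np.array(robot.current_tool_pos()); print(p,robot.current_contact_force())
robot.line_to(p+[0,0,.14],None,.1); robot.pause(.2)
im,ps=shot("wrist","w11");print(ps)
shot("scene","c11");shot("side","s11")
b=cv2.imread("pics/c11.png");a=cv2.imread("pics/s11.png");cv2.imwrite("pics/c11z.png",np.hstack([cv2.resize(b[90:240,310:440],None,fx=3,fy=3),cv2.resize(a[90:240,260:390],None,fx=3,fy=3)]))
print(robot.current_time_s())
```

```text
True [0.49765057 0.14583376 0.10055035] [-0.16189178  0.5255006   5.12907091]
[0.49633126 0.14580315 0.09940164] [0.18563781 0.28326365 0.97193499]
(array([0.49610506, 0.14576526, 0.23902838]), array([-179.99209327,    0.205235  ,   17.60508601]))
35.2
```

View pics/w11.png

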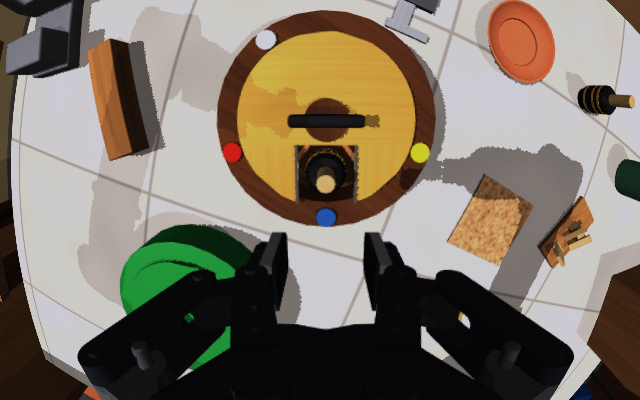

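View pics/c11z.png

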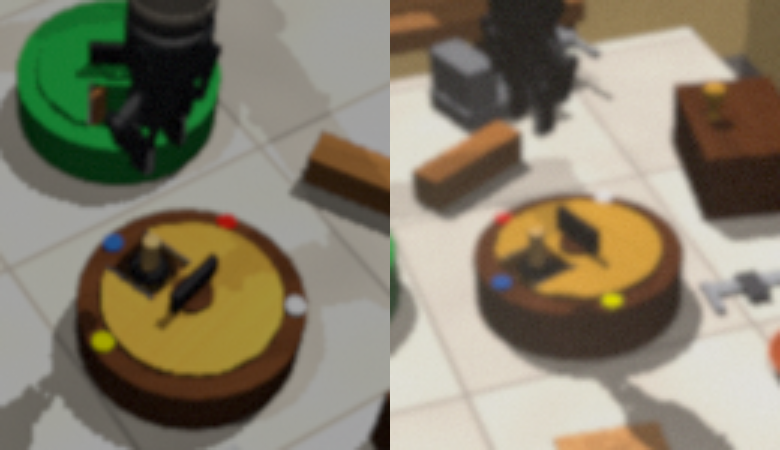

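Run:
```python
from h import *
from fitc import fitslot
ps=(np.array([0.49610506, 0.14576526, 0.23902838]), np.array([-179.99209327,    0.205235  ,   17.60508601]))
print("stem top",onz("wrist",325.5,184.5,.115,ps)); b=onz("wrist",326,217,.067,ps)
a,c,r=fitslot(np.array([(357,146),(295,146),(357,202),(296.5,202)]),ps,-162);print(a,c,r)
print("mark err",np.hypot(*(c+.105*e2(a)[:2]-b[:2])),"opening",c+.056*e2(a)[:2])
print(robot.current_contact_force()); workorder.close_job(); print(robot.current_time_s())
```

```text
stem top [0.49616588 0.14585745 0.115     ]
-162.13631919241413 [0.55047777 0.16235477] [-2.2 -1.1  2.7 -0.7 -3.1  0.6  2.7  0.9 -0.3  0.2]
mark err 0.0006867689766105742 opening [0.49717758 0.14517658]
[ 0.52202245  0.53665037 -0.15085599]
the job is handed in; nothing more can be done
the job is handed in; nothing more can be done
```

I finished all three steps and handed the job in after about 35 s of the allowed 72 s; the hand-in gave no verdict.

- **Top on the pad:** I gripped the top by its flanks in the rest, stood it upright on the cork pad and let go. A later picture showed the stem about 1 mm from the pad centre.
- **Cover:** I turned the cover about 128° clockwise by its bar. The contact force stayed at about 6 N or less.
- **Top in the box:** I took the top by its stem and lowered it through the opening until the floor stopped it. I then let go and raised the gripper clear.

**Last checks:**
- The opening's mark was about 1 mm from the blue disc by the last fit.
- The stem's end was about 1 mm from the opening's centre, and the top looked upright.
- The force on the tool read under 1 N, in free air.
- The bystanders I could see in the pictures looked unmoved; I did not measure them.

**Where readings disagreed:**
- **Opening angle:** the fits to the opening's corners left 2–3 pixels of error. The fit just after turning put the angle about 1° off the blue disc, within the 5.4° allowed.
- **Arm position:** joint-space moves ended up to about 3 mm off their targets, so I made the final approaches as straight lines.

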